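# Snug the steel die in its swing clamp

## Task

Two equal clamps with red T-knobs stand on the ledge. At the one that holds the steel die (not the brass bush), turn the knob clockwise until the swinging finger just touches the die, then add one eighth of a turn (45 degrees) more and let go; do not overtighten. Leave the die standing in its V-block, and leave the clamp with the brass bush alone.

Things in the scene. Friction and masses are not known exactly. Their poses are not given: they have to be found in the camera images.
- knob_grip (a point): Grip point on the vertical axis of the die clamp's knob, a red upright T-bar 54 mm long, 14 mm thick (grip across this), 42 mm high; 103 mm above the ledge, 18 mm below the bar's top. Turns with the knob: x axis along the bar to its white-striped end, z up. A sprung finger below the bar, yellow tip (16 mm across) 55 mm from the axis, top 60 mm above the ledge, points along x until it touches.
- knob (a joint): Turning angle of the die clamp's knob, rad, growing clockwise seen from above, range -0.9 to 1.5. It starts negative, finger clear of the die; at 0 the finger touches the die. Past 0 the finger stays at the die and its spring (0.12 N m per rad) winds up, so the value is the turn added since touching. The knob drags (0.16 N m) and stays where it is left.
- die_mid (a point): Centre, half-way up, of the steel die: loose upright grey steel cylinder, 45 mm across, 60 mm high, about 0.6 kg, small dark bore in its top. It stands in the aluminium V-block (42 mm high) on the clamp's fixed base plate (170 x 130 x 12 mm), its top 72 mm above the ledge, its axis 63 mm from the knob's axis.
- spare_finger_tip (a point): Top of the yellow finger tip of the other, equal clamp, 55 mm from its knob's axis, 60 mm above the ledge. That clamp holds a brass bush (45 mm across, 60 mm high, wider dark bore). The tip moves if its knob is turned; leave it alone.
Things that resemble listed ones, but are neither listed nor needed, are in the scene too. Leave any orange look-alike of the part that bears knob_grip alone.

How it is judged:
By the outcome, as a careful person would: the job done as asked, in the order asked, and still so for the second after the job is handed in, with the robot touching nothing.
It also fails if it takes over 35 s, if anything falls off the work surface, if the arm or the gripper's body presses on something with over 40 N, if the wrist force passes 120 N, or if a joint passes its speed limit or range.

## Robot

A 6-joint arm with a two-finger parallel gripper is mounted at the origin on the work surface. World frame = base frame: x ahead of the robot, y to its left, z up, the work surface at z = 0. Lengths are in mm, angles in rad, forces in N, time in s.
With the tool pointing down it reaches from about 350 to 775 mm from the base axis. Payload 7.3 kg.
Tool frame: the origin (TCP) lies at the very end of the fingers, on their centre line; the grasp point (between the pads) lies 19 mm behind it (bot.tcp_to_grasp is the distance from the TCP to the grasp point, in mm); z points along the fingers, y is the direction in which the jaws open and shut (so a half turn about z gives the same grasp; the last joint's range is limited). The gripper opens to 92 mm and grips with 3 to 60 N. Pads are 19 mm wide; open, the fingers measure 130 mm over their backs; the gripper's body (75 mm by 190 mm) begins 47 mm behind the grasp point.
Start: joints at [-1.38, 0.342, 1.524, -0, 1.275, -0.146], TCP at [173.519, -495.516, 226.741] pointing down, gripper open.
Joint ranges: [-2.53, 2.53], [-0.77, 2.02], [0.04, 2.7], [-1, 4.14], [0.28, 2.66], [-3.11, 3.11]. Speed limits (rad/s): [2.57, 2.57, 3.14, 3.14, 3.14, 3.14].

## Interface

Orientations are given as [roll, pitch, yaw] about the fixed x, y, z axes, in that order (R = Rz(yaw) Ry(pitch) Rx(roll)).
In Python, from plant import bot gives the robot as it stands. The module is installed in compiled form; this text tells all that it offers.
- The arm moves only by the tool carry_out, never from a script. Its argument "motion" is a list of rows, each a list of 5 numbers: the closure, from 0 (fully open) to 1 (shut), then the shift along the tool's x, y, z in mm, then the turn about the tool's z in degrees. In form: [[claw, dx, dy, dz, spin], ...]. A call has 1 to 10 rows; each row is the pose to reach, as a shift and turn from the pose measured when the call began, along the tool's axes at that moment; what a row does not reach only later rows make up. A row lasts 1/8 s, in which the tool goes at most 62.5 mm and 10.7 degrees, less where a joint would pass 70% of its speed; a pose out of reach is approached as far as the arm can. A call with a gripper value outside its range is refused whole. The fingers move at their own pace and stop on an object; the grip force is fixed at half the most. Time passes only in rows, so rows that repeat a pose let the fingers close. It gives the time, the measured TCP pose, the force and the opening at its end, in the units of the state.
- bot.get_obs(): the state, without advancing time (a new reading comes with each control period).
- bot.capture(name): name is "side" or "top"; returns a dict with "color" (384x512x3 uint8, red, green, blue), "depth" (384x512 float32, mm along the optical axis (not along the pixel's ray), 0 where there is no reading), "K" (3x3 intrinsics, pixels), "camera_from_world" (4x4, takes a point from world to camera coordinates). Camera axes: x right, y down, z forward; pixel columns grow to the right and rows downward; lengths in mm; the calibration is good to about 2 mm. A picture is of the moment at which its call begins.
- bot.close_job(): hands the job in, once; it reports no verdict.
The state is a dict: "time": time; "joint_positions": joint angles; "dq": joint speeds; "tau": joint torques, N m; "tool_pos": TCP position; "tcp_rot": TCP orientation; "contact_force": force on the tool from outside, world axes, zero at the start; "moment": the same for the moment, N m; "grip_width": finger opening in mm.
Only numpy, scipy, OpenCV 4.12 (cv2) and the standard library are available. Lean on these libraries where they do the work, as an engineer would, in place of code of your own. Each camera call takes 0.05 s, during which the arm holds its last target.

## Working session

There is one attempt and no reset: what is moved stays moved. The work goes in short steps, Python scripts to look and compute and a tool call to move; the robot and the scene stay as the last step left them, time stands still between calls to the robot, and variables do not carry over. Pictures are saved under pics/ and viewed, and the job is handed in when it is done.

Besides the shell and the picture viewer there is one more tool, called after "Emit:" as name(argument=value, ...), one argument or row to a line, values as JSON. carry_out: Moves the arm, as the interface text tells. Its arguments: {"type":"object","properties":{"motion":{"type":"array","items":{"type":"array","items":{"type":"number"}}}},"required":["motion"]}

```bash
mkdir -p pics
python3 - <<'E'
from plant import bot
import cv2,numpy as np
o=bot.get_obs()
for k in o: print(k,o[k])
for n in("side","top"):
    c=bot.capture(n); np.savez(f"{n}0.npz",**c)
    cv2.imwrite(f"pics/{n}0.png",cv2.resize(c["color"][:,:,::-1],(768,576),interpolation=cv2.INTER_CUBIC)); print(c["K"],c["camera_from_world"])
E
```

```text
time 0.0
joint_positions [-1.37998957e+00  3.42738887e-01  1.52503559e+00 -4.99277813e-06
  1.27541056e+00 -1.45976151e-01]
dq [-7.50788190e-05  1.60847444e-03 -8.78629900e-05 -1.12472778e-03
  2.37703928e-04 -1.33033120e-03]
tau [-8.68877196e-04 -4.31240416e+01 -2.44220889e+01  7.16661592e-02
  5.59264678e-02 -1.03914604e-04]
tool_pos [ 173.43836096 -495.07890039  226.03010153]
tcp_rot [-3.14001651e+00 -2.26902692e-04  3.36784185e-01]
contact_force [ 0.31356455  0.57367149 -0.08364978]
moment [0.05818915 0.02659843 0.02238608]
grip_width 91.74073703858258
[[346.86608212   0.         251.07955714]
 [  0.         346.86608212 193.16930335]
 [  0.           0.           1.        ]] [[ 9.99186770e-01 -3.77113998e-02  1.42705838e-02 -4.72832125e+02]
 [-1.27211954e-02 -6.30682498e-01 -7.75936697e-01  1.19177464e+02]
 [ 3.82618664e-02  7.75124143e-01 -6.30649342e-01  8.74310459e+02]
 [ 0.00000000e+00  0.00000000e+00  0.00000000e+00  1.00000000e+00]]
[[349.06061751   0.         250.20196116]
 [  0.         349.06061751 193.43863073]
 [  0.           0.           1.        ]] [[ 1.75069368e-02 -9.99720180e-01  1.59081321e-02  2.29095280e+01]
 [-9.85381001e-01 -1.99481333e-02 -1.69193245e-01  4.87954200e+02]
 [ 1.69463239e-01 -1.27135157e-02 -9.85454503e-01  7.71106356e+02]
 [ 0.00000000e+00  0.00000000e+00  0.00000000e+00  1.00000000e+00]]
```

View pics/side0.png

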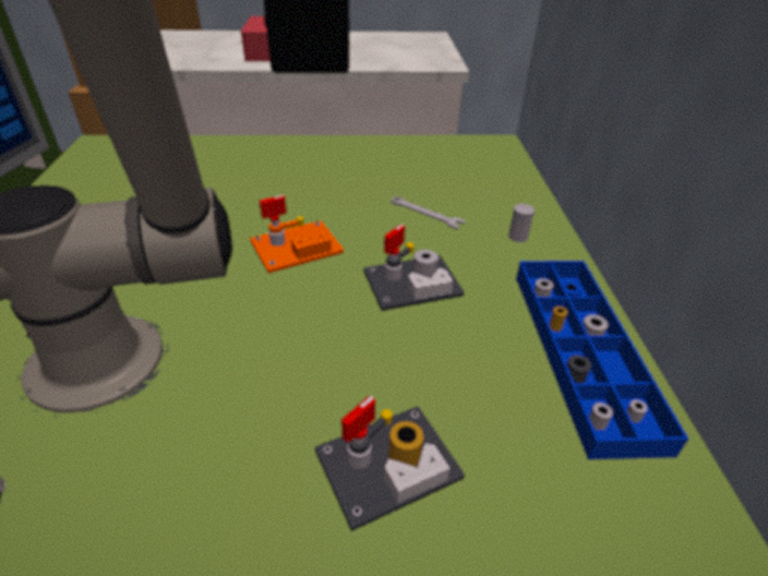

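View pics/top0.png

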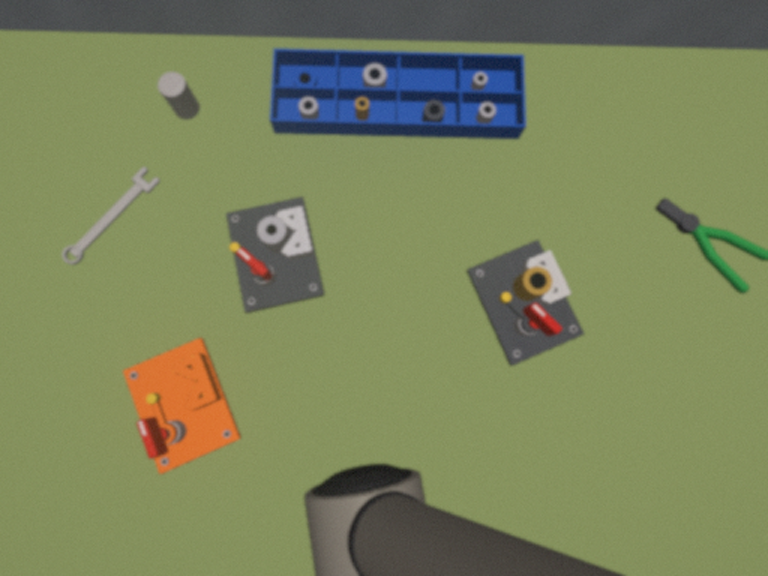

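The top view (768x576) has three candidates:
- Dark plate at (272,255), with a grey die at (271,230). This fits the task.
- Dark plate at (525,300), with a brass bush at (537,281). This is the spare.
- Orange plate at (182,405), empty. This is the look-alike.

I'll confirm with enlarged crops.

Run:
```python
import cv2,numpy as np
t=np.load("top0.npz")["color"][125:215,145:225,::-1]; s=np.load("side0.npz")["color"][140:210,235:315,::-1]
cv2.imwrite("pics/tc.png",cv2.resize(t,None,fx=6.5,fy=6.5,interpolation=cv2.INTER_CUBIC))
cv2.imwrite("pics/sc.png",cv2.resize(s,None,fx=7,fy=7,interpolation=cv2.INTER_CUBIC))
```

```text
(no output)
```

View pics/tc.png

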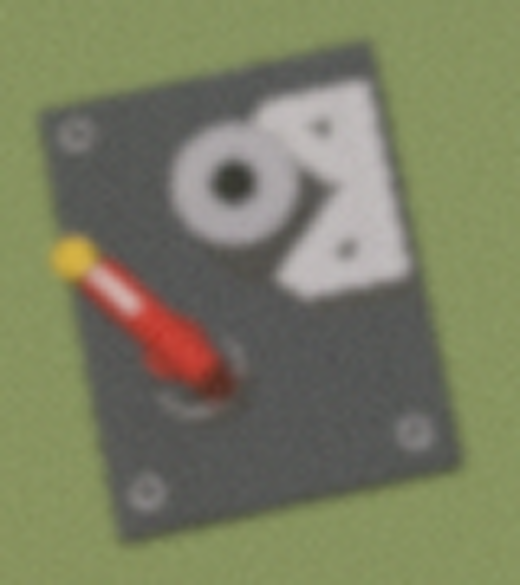

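View pics/sc.png

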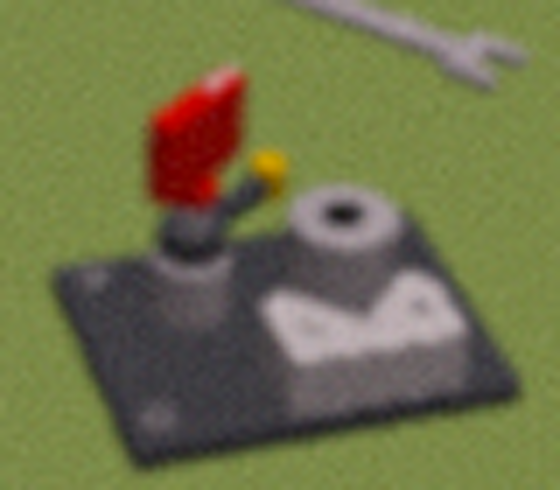

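The crops confirm it: a grey steel cylinder with a small bore sits in an aluminium V-block on a dark plate. The yellow tip is at (74,257) and the die at (233,183) in the top crop. Next I'll measure.

```bash
cat > h.py <<'E'
import numpy as np,cv2
def cloud(c):
    d=c["depth"].astype(float);K=c["K"];T=np.linalg.inv(c["camera_from_world"])
    v,u=np.mgrid[:384,:512]
    P=np.stack([(u-K[0,2])/K[0,0]*d,(v-K[1,2])/K[1,1]*d,d,np.ones_like(d)],-1)
    return (P@T.T)[...,:3]
def ray(c,u,v,z):
    T=np.linalg.inv(c["camera_from_world"]);K=c["K"]
    r=T[:3,:3]@np.array([(u-K[0,2])/K[0,0],(v-K[1,2])/K[1,1],1]);o=T[:3,3]
    return o+r*(z-o[2])/r[2]
E
python3 - <<'E'
from h import *
np.set_printoptions(precision=1,suppress=True)
for n,(u0,u1,v0,v1) in {"top":(145,225,125,215),"side":(235,315,140,210)}.items():
    c=dict(np.load(n+"0.npz"));P=cloud(c);h=cv2.cvtColor(c["color"],cv2.COLOR_RGB2HSV).astype(int)
    m=np.zeros((384,512),bool);m[v0:v1,u0:u1]=1;m&=c["depth"]>0
    H,S,V=h[...,0],h[...,1],h[...,2]
    g=m&(H>30)&(H<50)&(S>80); print(n,"ground z",np.median(P[g][:,2]))
    red=m&((H<6)|(H>174))&(S>150)&(V>70); p=P[red]; print("red",len(p),p.min(0),np.percentile(p[:,2],[5,50,95]),p.max(0))
    t=p[p[:,2]>112]; 
    if len(t)>8:
        mu=t[:,:2].mean(0);w,E=np.linalg.eigh(np.cov(t[:,:2].T));a=E[:,1];q=(t[:,:2]-mu)@E
        print("top red",len(t),mu,t[:,2].mean(),"axis",a,np.degrees(np.arctan2(a[1],a[0])),q.min(0),q.max(0))
    y=m&(H>20)&(H<30)&(S>170)&(V>120); p=P[y]; print("yellow",len(p),np.median(p,0),np.argwhere(y).mean(0)[::-1])
    x0,y0=np.median(p,0)[:2]
    d=m&(S<60)&(P[...,2]>66)&(P[...,2]<80); p=P[d]; 
    if len(p):print("die top",len(p),p[:,:2].mean(0),(p.max(0)+p.min(0))/2,np.ptp(p,axis=0),np.median(p[:,2]))
c=dict(np.load("top0.npz"))
f=lambda u,v,z:print(ray(c,145+u/6.5,125+v/6.5,z))
f(233,183,72);f(74,257,60)
for u,v in((76,136),(416,433),(147,492)):f(u,v,12)
for u,v in((42,110),(370,42),(460,468),(122,542)):f(u,v,12)
E
```

```text
top ground z -0.34313233123737064
red 100 [492.9 186.2  77.5] [ 80.4 120.  122.6] [518.9 216.1 123.8]
top red 91 [505. 200.] 120.03572118914909 axis [0.7 0.8] 49.19954147542327 [ -6.4 -15.7] [ 6.2 16.6]
yellow 5 [546.1 251.4  59.9] [155.4 164.8]
die top 296 [572.1 191.6] [572.8 191.1  70.8] [43.6 42.5  9.3] 71.65964101252212
side ground z 0.46085963263737995
red 159 [494.9 182.8  73.5] [ 79.5 106.2 121.7] [528.5 220.  123.1]
top red 62 [510.9 198.7] 118.5315573058677 axis [0.7 0.7] 45.72556516698308 [ -4.5 -21.2] [ 9.2 27.2]
yellow 21 [550.8 247.6  59.4] [273.2 163.3]
die top 134 [572.8 187.4] [553.  189.6  70.7] [83.2 43.3  9. ] 72.15436568589041
[572. 192.  72.]
[547.2 248.9  60. ]
[606.4 263.8  12. ]
[494.9 131.1  12. ]
[470.9 229.2  12. ]
[616.4 277.3  12. ]
[646.2 154.3  12. ]
[482.1 114.4  12. ]
[452.1 237.3  12. ]
```

Run:
```python
from h import *
np.set_printoptions(precision=1,suppress=True)
from scipy.optimize import least_squares
for n,(u0,u1,v0,v1) in {"top":(145,225,125,215),"side":(235,315,140,210)}.items():
    c=dict(np.load(n+"0.npz"));P=cloud(c)
    m=np.zeros((384,512),bool);m[v0:v1,u0:u1]=1;m&=(c["depth"]>0)&(P[...,2]>(114 if n=="top" else 117))&(P[...,2]<128)
    uv=np.argwhere(m)[:,::-1]
    t=np.array([ray(c,u,v,121)[:2] for u,v in uv])
    (cx,cy),(w,h),a=cv2.minAreaRect(t.astype(np.float32)); 
    mu=t.mean(0);ww,E=np.linalg.eigh(np.cov(t.T));ax=E[:,1]*np.sign(E[0,1]);q=(t-mu)@ax
    print(n,len(t),"rect",cx,cy,w,h,a,"mean",mu,np.degrees(np.arctan2(ax[1],ax[0])),"mid",mu+ax*(q.min()+q.max())/2,np.ptp(q))
die=np.array([572,191.5]);tip=np.array([547.5,249])
f=lambda x:[np.hypot(*(x[:2]-die))-63,*(x[:2]+55*np.array([np.cos(x[2]),np.sin(x[2])])-tip)]
r=least_squares(f,[510,207,.82]);print(r.x,np.degrees(r.x[2]))
x=r.x
d=die-x[:2];print("die bearing",np.degrees(np.arctan2(d[1],d[0])))
```

```text
top 164 rect 511.1513366699219 206.86666870117188 53.759490966796875 13.709674835205078 49.316123962402344 mean [511.1 206.9] 49.2598410211866 mid [511.1 206.9] 53.7548108269486
side 59 rect 512.5989990234375 202.71263122558594 58.713558197021484 14.971348762512207 48.48741149902344 mean [512.8 203. ] 50.84289029304158 mid [512.5 202.7] 58.78308666852977
[511.1 207.7   0.8] 48.602613116941626
die bearing -14.940345366452794
```

Measurements agree with the given sizes:
- **Knob axis:** about (511.2, 207.2), with the bar at 49.2°. The bar fits at 53.8 x 13.7 mm.
- **Die:** at (572, 191.5).
- **Touch:** predicted after about 35° clockwise, so about 80° in total.

Next I'll work out the shifts.

```bash
cat >> h.py <<'E'
from scipy.spatial.transform import Rotation as Ro
def shift(o,p,yaw=None):
    R=Ro.from_euler("xyz",o["tcp_rot"]).as_matrix()
    s=R.T@(np.array(p,float)-o["tool_pos"])
    a=None if yaw is None else (np.degrees(o["tcp_rot"][2])-yaw+180)%360-180
    return np.round(s,1),a
E
python3 - <<'E'
from h import *; from plant import bot
o=bot.get_obs()
for p in((440,-300,226),(530,-20,226),(511.2,207.2,226)):print(p,shift(o,p,49.2))
E
```

```text
(440, -300, 226) (array([ 3.16e+02, -9.61e+01,  3.00e-01]), np.float64(-29.90345378124374))
(530, -20, 226) (array([ 493.5, -330.6,    0.7]), np.float64(-29.90345378124374))
(511.2, 207.2, 226) (array([ 550.9, -551.3,    1. ]), np.float64(-29.90345378124374))
```

Emit:
carry_out(
  motion=[
    [0,60,-18,0,-5],
    [0,115,-35,0,-10],
    [0,170,-52,0,-15],
    [0,225,-68,0,-20],
    [0,275,-84,0,-25],
    [0,316,-96,0,-30],
    [0,350,-141,0,-30],
    [0,385,-188,0,-30],
    [0,421,-235,0,-30],
    [0,457,-283,0,-30],
  ],
)

```text
time: 1.35
tool_pos: [511.4, -75.2, 226.3]
tcp_rot: [-3.14, -0.001, 0.86]
contact_force: [0.6, -0.2, -0.1]
grip_width: 91.8
```

Run:
```python
from h import *; from plant import bot
o=bot.get_obs();print(o["time"],o["tool_pos"],o["tcp_rot"],o["joint_positions"])
for p in((530,-20,226),(515,120,200),(511.2,207.2,160)):print(p,shift(o,p,49.2))
```

```text
1.35 [511.43550431 -75.17847523 226.31655847] [-3.14011223e+00 -6.50459971e-04  8.60061155e-01] [-2.95030683e-01  3.28127411e-01  1.54580436e+00  1.24946960e-03
  1.26875277e+00  4.15331674e-01]
(530, -20, 226) (array([ 53.9, -21.9,   0.4]), np.float64(0.07787431236388898))
(515, 120, 200) (array([ 150.2, -124.6,   26.6]), np.float64(0.07787431236388898))
(511.2, 207.2, 160) (array([ 213.8, -184.3,   66.7]), np.float64(0.07787431236388898))
```

Emit:
carry_out(
  motion=[
    [0,48,-30,0,0],
    [0,92,-68,0,0],
    [0,135,-110,10,0],
    [0,175,-150,30,0],
    [0,213.8,-184.3,60,0],
    [0,213.8,-184.3,66.7,0],
    [0,213.8,-184.3,66.7,0],
  ],
)

```text
time: 2.22
tool_pos: [510.7, 207.0, 159.3]
tcp_rot: [-3.139, 0.001, 0.861]
contact_force: [-0.1, -0.6, 0.7]
grip_width: 92.1
```

Run:
```python
from h import *; from plant import bot
o=bot.get_obs();print(o["time"],o["tool_pos"],o["tcp_rot"],o["joint_positions"],o["contact_force"],o["moment"])
for p in((511.2,207.2,125),(511.2,207.2,85)):print(p,shift(o,p,49.2))
for n in("side","top"):
    c=bot.capture(n); cv2.imwrite(f"pics/{n}1.png",cv2.resize(c["color"][90:240,(120 if n=="top" else 200):(320 if n=="top" else 400),::-1],(800,600),interpolation=cv2.INTER_CUBIC))
```

```text
2.225 [510.74333782 206.95452727 159.31317005] [-3.13938024e+00  1.14225805e-03  8.60890499e-01] [2.45230144e-01 4.51801979e-01 1.55023716e+00 1.26081912e-03
 1.14176402e+00 9.54611478e-01] [-0.11181318 -0.5971824   0.69512603] [-0.02570724 -0.08075883  0.02957272]
(511.2, 207.2, 125) (array([ 0.5,  0.3, 34.3]), np.float64(0.12539224384187264))
(511.2, 207.2, 85) (array([ 0.6,  0.4, 74.3]), np.float64(0.12539224384187264))
```

View pics/side1.png

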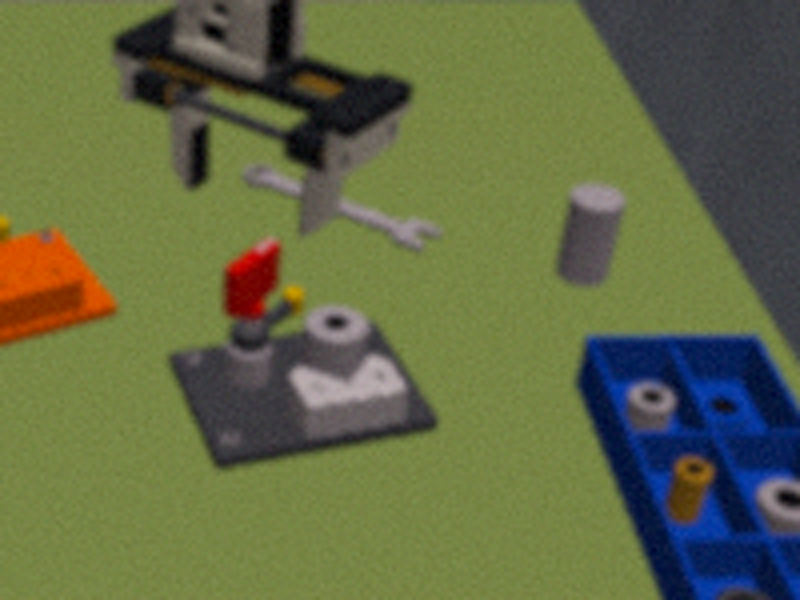

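View pics/top1.png

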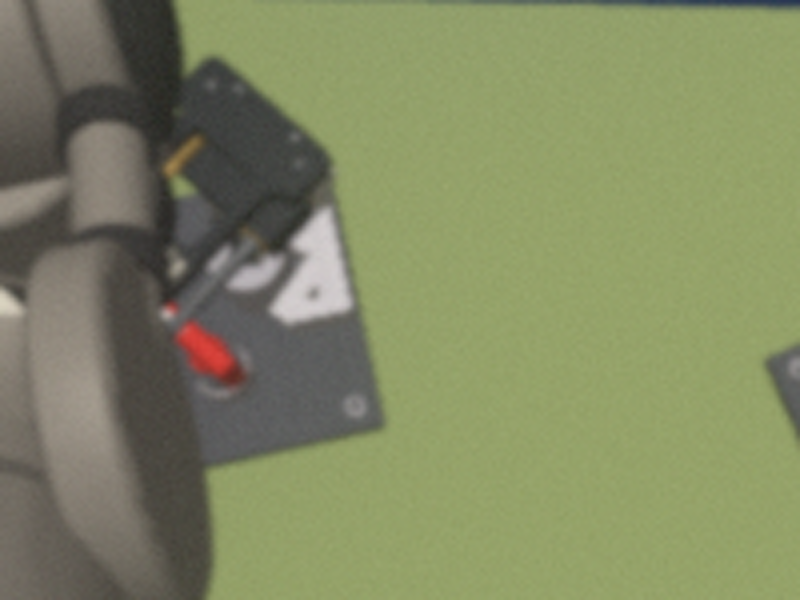

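The fingers straddle the red bar: in the side crop the fingers are at (190,150) and (320,195), with the bar at (252,280) below. I'll descend and close.

Emit:
carry_out(
  motion=[
    [0,0.5,0.3,25,0],
    [0,0.5,0.3,50,0],
    [0,0.5,0.3,74,0],
    [0,0.5,0.3,74,0],
    [1,0.5,0.3,74,0],
    [1,0.5,0.3,74,0],
    [1,0.5,0.3,74,0],
    [1,0.5,0.3,74,0],
  ],
)

```text
time: 3.32
tool_pos: [512.5, 206.6, 87.0]
tcp_rot: [-3.141, -0.002, 0.859]
contact_force: [1.3, 0.2, 0.9]
grip_width: 56.4
```

Run:
```python
from h import *; from plant import bot
o=bot.get_obs();print(o["time"],o["tool_pos"],np.degrees(o["tcp_rot"]),o["joint_positions"],o["contact_force"],o["moment"],o["grip_width"])
```

```text
3.325 [512.45983625 206.60671462  87.00681612] [-1.79978902e+02 -9.87532724e-02  4.92125123e+01] [2.43765546e-01 5.38272955e-01 1.63153874e+00 1.56973263e-03
 9.70586413e-01 9.54755347e-01] [1.32267241 0.17370866 0.86385641] [-0.03571815 -0.07498618  0.00824991] 56.40763215117186
```

Emit:
carry_out(
  motion=[
    [1,-0.4,0.9,2,0],
    [1,-0.4,0.9,2,0],
    [1,-0.4,0.9,2,0],
    [1,-0.4,0.9,2,0],
    [1,-0.4,0.9,2,0],
    [1,-0.4,0.9,2,0],
    [1,-0.4,0.9,2,0],
  ],
)

```text
time: 4.2
tool_pos: [511.4, 206.9, 84.9]
tcp_rot: [-3.138, -0.001, 0.859]
contact_force: [-4.6, 4.9, 2.4]
grip_width: 13.8
```

Run:
```python
from h import *; from plant import bot
o=bot.get_obs();print(o["time"],o["tool_pos"],np.degrees(o["tcp_rot"]),o["contact_force"],o["moment"],o["grip_width"])
for n in("side","top"):
    c=bot.capture(n); cv2.imwrite(f"pics/{n}2.png",cv2.resize(c["color"][100:220,(130 if n=="top" else 210):(290 if n=="top" else 370),::-1],(800,600),interpolation=cv2.INTER_CUBIC))
```

```text
4.2 [511.36137947 206.93495806  84.91759794] [-1.79810666e+02 -5.74683843e-02  4.92409518e+01] [-4.58608036  4.87792449  2.35738341] [0.7448987  0.60895582 0.08623734] 13.76232926533476
```

View pics/side2.png

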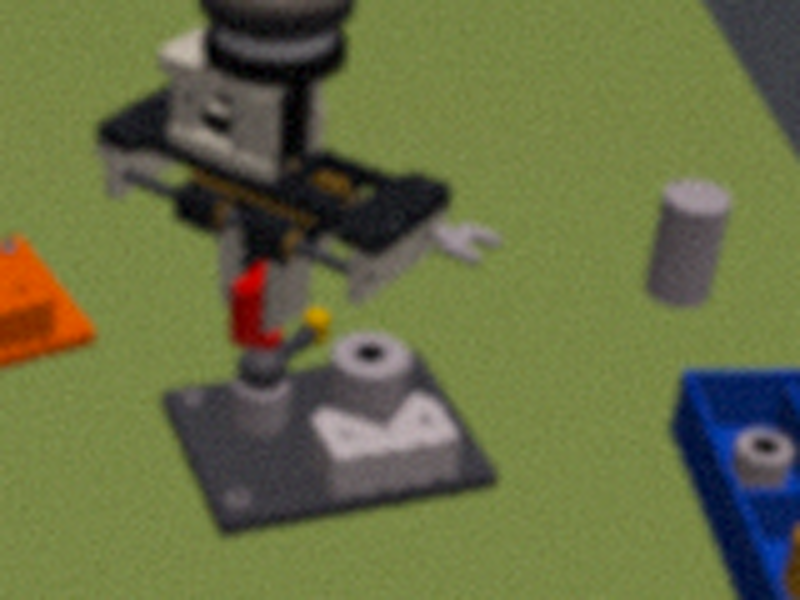

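View pics/top2.png

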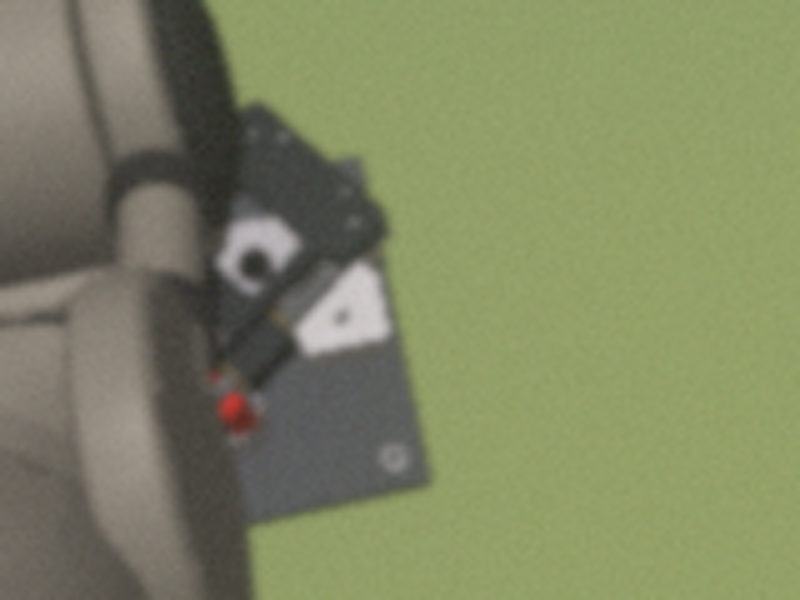

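Gripped: the opening of 13.8 mm matches the 14 mm bar, and the finger still points clear of the die. I'll turn 28° clockwise (short of the predicted touch) and look.

Emit:
carry_out(
  motion=[
    [1,0,0,0,5],
    [1,0,0,0,10],
    [1,0,0,0,15],
    [1,0,0,0,20],
    [1,0,0,0,25],
    [1,0,0,0,28],
    [1,0,0,0,28],
  ],
)

```text
time: 5.18
tool_pos: [510.8, 207.7, 85.0]
tcp_rot: [-3.137, 0.001, 0.371]
contact_force: [-3.2, 4.8, 0.2]
grip_width: 13.8
```

```bash
cat > look.py <<'E'
import sys
from h import *; from plant import bot
i=sys.argv[1]
o=bot.get_obs();print(o["time"],o["tool_pos"],np.degrees(o["tcp_rot"]),o["contact_force"],o["moment"],o["grip_width"])
for n in("side","top"):
    c=bot.capture(n); np.savez(f"{n}{i}.npz",**c)
    u0=140 if n=="top" else 235; v0=125 if n=="top" else 140
    cv2.imwrite(f"pics/{n}{i}.png",cv2.resize(c["color"][v0:v0+75,u0:u0+100,::-1],(800,600),interpolation=cv2.INTER_CUBIC))
    h=cv2.cvtColor(c["color"],cv2.COLOR_RGB2HSV);m=np.zeros((384,512),bool);m[v0:v0+75,u0:u0+100]=1
    y=m&(h[...,0]>20)&(h[...,0]<30)&(h[...,1]>170)&(h[...,2]>110)
    if y.sum():
        uv=np.argwhere(y).mean(0)[::-1];p=ray(c,*uv,57);d=p[:2]-[511.3,207]
        print(n,"tip",y.sum(),uv,p,np.hypot(*d),np.degrees(np.arctan2(d[1],d[0])))
E
python3 look.py 3
```

```text
5.175 [510.78914678 207.72884709  84.95364252] [-1.79741144e+02  6.06083075e-02  2.12709117e+01] [-3.1829822   4.84464357  0.20402898] [ 0.45854208  0.13904981 -0.11827488] 13.839554649590857
side tip 5 [278.2 165.6] [563.22951387 239.21464188  57.        ] 61.11020832602164 31.813529715952708
```

View pics/side3.png

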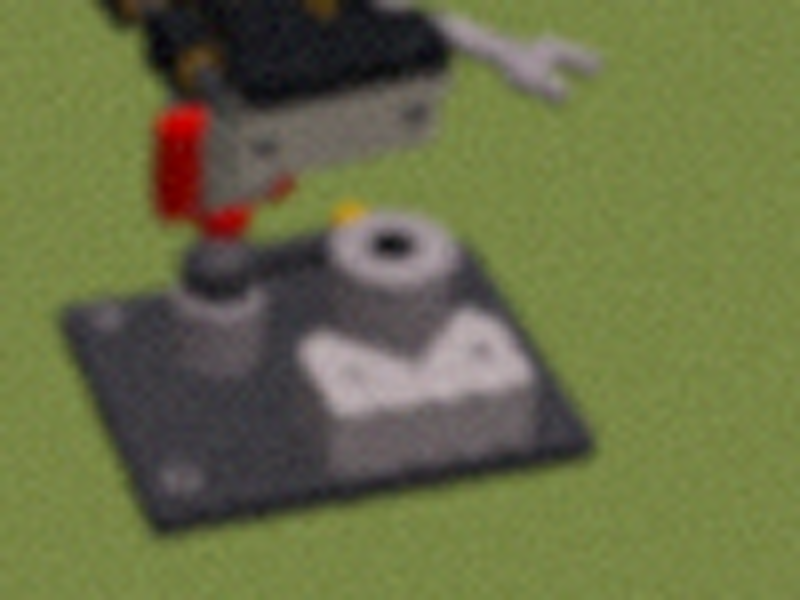

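View pics/top3.png

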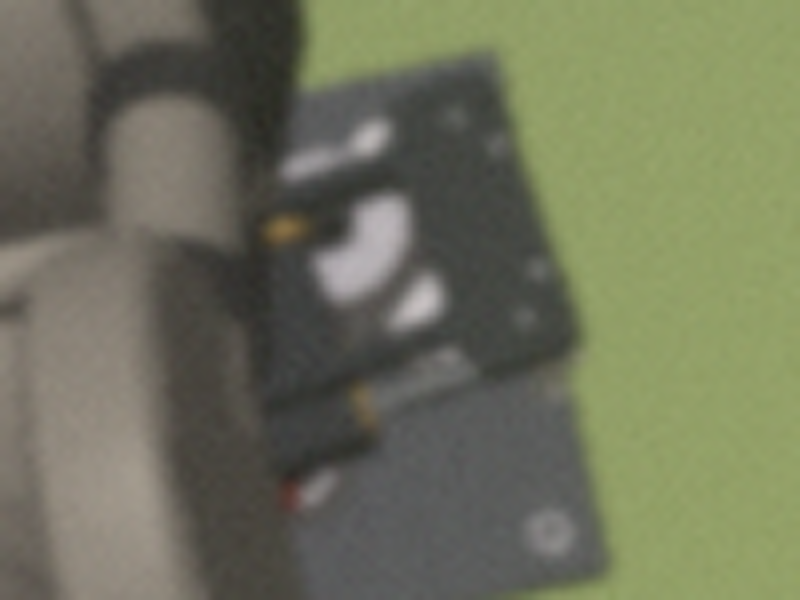

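The tip nears the die: in the side crop it is at (348,212), just behind the die edge. I'll continue to about 25° past the predicted touch and check that the tip has stopped.

Emit:
carry_out(
  motion=[
    [1,0,0,0,4],
    [1,0,0,0,8],
    [1,0,0,0,12],
    [1,0,0,0,16],
    [1,0,0,0,20],
    [1,0,0,0,24],
    [1,0,0,0,28],
    [1,0,0,0,31],
    [1,0,0,0,31],
  ],
)

```text
time: 6.4
tool_pos: [510.6, 208.7, 85.0]
tcp_rot: [-3.137, 0.003, -0.169]
contact_force: [-1.5, 6.3, -0.5]
grip_width: 14.2
```

```bash
python3 look.py 4
```

```text
6.4 [510.63238591 208.73939077  84.97131449] [-179.72994156    0.19317904   -9.65840538] [-1.47463114  6.28700788 -0.46357442] [0.5358373  0.01142003 0.0059827 ] 14.218656935984862
```

View pics/side4.png

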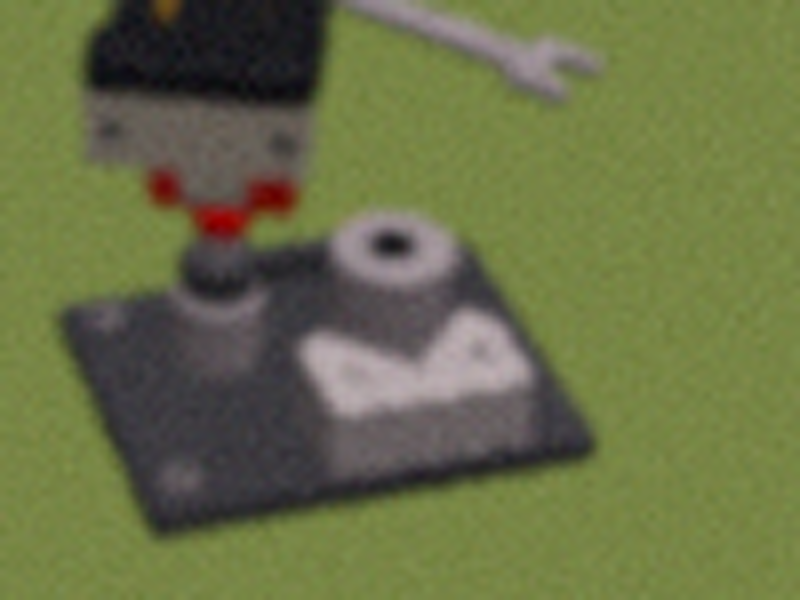

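View pics/top4.png

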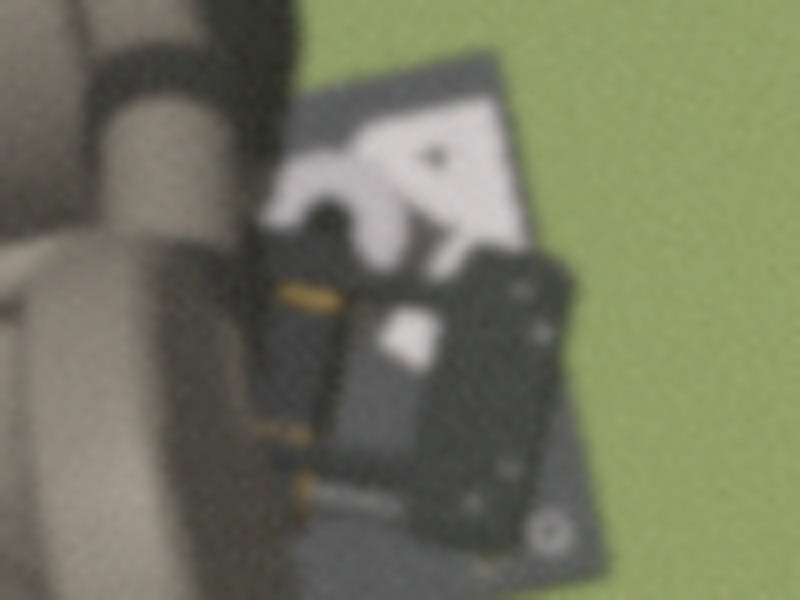

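The tip is now hidden behind the die and the die hasn't moved (its bore is still at (392,243) in the side crop). I'll finish the turn to the computed end angle.

Emit:
carry_out(
  motion=[
    [1,0,0,0,4],
    [1,0,0,0,8],
    [1,0,0,0,12],
    [1,0,0,0,16],
    [1,0,0,0,19],
    [1,0,0,0,20.6],
    [1,0,0,0,20.6],
    [1,0,0,0,20.6],
  ],
)

```text
time: 7.5
tool_pos: [510.8, 209.4, 85.0]
tcp_rot: [-3.137, 0.005, -0.526]
contact_force: [-0.5, 5.5, -1.4]
grip_width: 14.1
```

```bash
python3 look.py 5
```

```text
7.5 [510.844123   209.38311244  84.96883873] [-179.75290729    0.26506788  -30.16155733] [-0.48320606  5.54173823 -1.35257183] [ 0.4885744  -0.20721629  0.1344183 ] 14.060913838025327
```

View pics/side5.png

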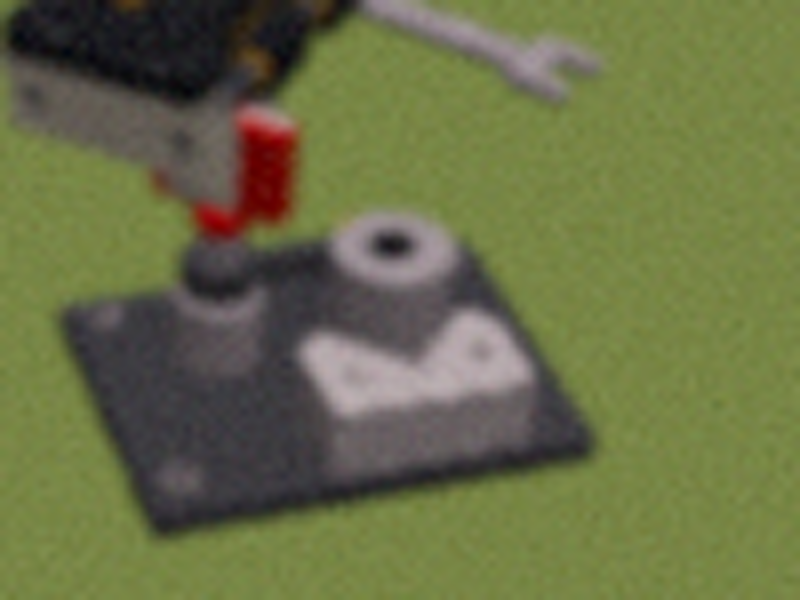

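Emit:
carry_out(
  motion=[
    [0.4,0,0,0,0],
    [0.4,0,0,0,0],
    [0.4,0,0,0,0],
    [0.4,0,0,0,0],
    [0.4,0,0,0,0],
    [0.4,0,0,0,0],
    [0.4,0,0,0,0],
    [0.4,0,0,-30,0],
    [0.4,0,0,-80,0],
    [0.4,0,0,-130,0],
  ],
)

```text
time: 8.85
tool_pos: [510.8, 208.5, 216.2]
tcp_rot: [-3.138, 0.005, -0.526]
contact_force: [-0.1, -0.0, -0.1]
grip_width: 54.9
```

Run:
```python
from h import *; from plant import bot
o=bot.get_obs();print(o["time"],o["tool_pos"],np.degrees(o["tcp_rot"]),o["contact_force"],o["moment"],o["grip_width"])
for p in((511,60,225),(480,-60,225),(470,-150,225)):print(shift(o,p))
```

```text
8.85 [510.78548649 208.51302212 216.23717505] [-179.78181306    0.29497372  -30.16323519] [-0.11138405 -0.04876948 -0.11231303] [ 0.08932443 -0.02894424 -0.00172847] 54.93531242135748
(array([ 74.8, 128.3,  -9.6]), None)
(array([108.3, 247.6, -10.3]), None)
(array([144.8, 330.4, -10.8]), None)
```

Emit:
carry_out(
  motion=[
    [0.4,30,50,-5,0],
    [0.4,55,95,-10,0],
    [0.4,75,140,-10,0],
    [0.4,93,195,-10,0],
    [0.4,108,248,-10,0],
    [0.4,128,295,-10,0],
    [0.4,145,330,-10,0],
    [0.4,145,330,-10,0],
  ],
)

```text
time: 9.85
tool_pos: [470.1, -152.0, 224.1]
tcp_rot: [-3.138, 0.005, -0.53]
contact_force: [0.4, 0.1, 0.0]
grip_width: 55.1
```

```bash
python3 look.py 6
python3 - <<'E'
from h import *
np.set_printoptions(precision=1,suppress=True)
c=dict(np.load("top6.npz"));P=cloud(c)
m=np.zeros((384,512),bool);m[125:215,145:225]=1
b=m&(c["depth"]>0)&(P[...,2]>114)&(P[...,2]<128)
t=np.array([ray(c,u,v,121)[:2] for v,u in np.argwhere(b)])
print(len(t),cv2.minAreaRect(t.astype(np.float32)),t.mean(0));w,E=np.linalg.eigh(np.cov(t.T));a=E[:,1]*np.sign(E[0,1]);print("bar",np.degrees(np.arctan2(a[1],a[0])))
E
```

```text
9.85 [ 470.06325133 -151.98880274  224.12558701] [-179.79752994    0.28073941  -30.3869475 ] [0.39200302 0.11207574 0.01994061] [ 0.08872096 -0.0042818   0.0187729 ] 55.09421747578232
top tip 1 [168. 156.] [568.86801495 224.23263092  57.        ] 60.09192886064128 16.66474724006347
171 ((510.71441650390625, 206.7757110595703), (14.934246063232422, 53.1643180847168), 59.810604095458984) [510.9 207.1]
bar -29.649729180575086
```

View pics/top6.png

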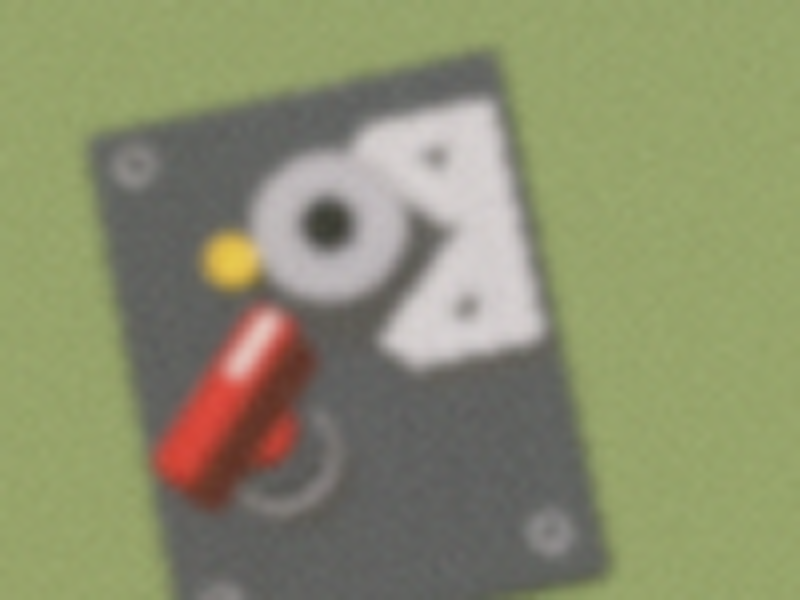

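View pics/side6.png

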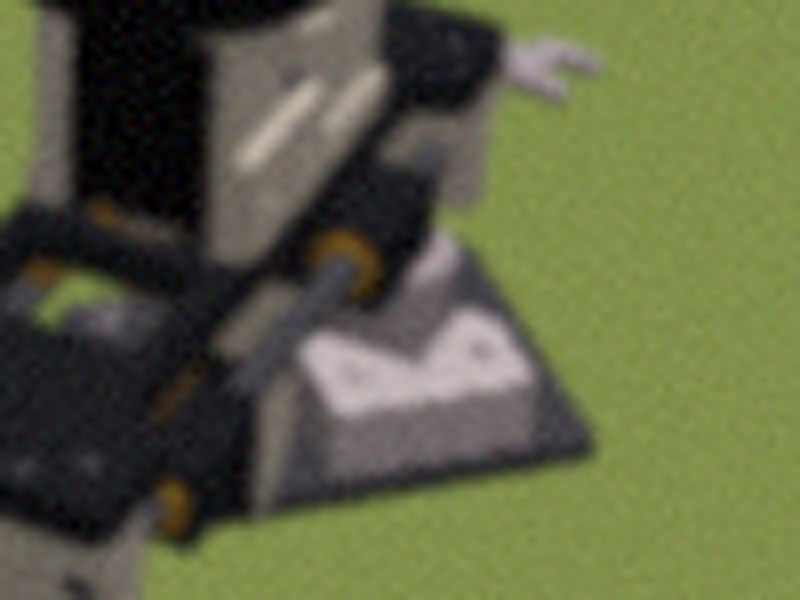

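Run:
```python
from h import *
c=dict(np.load("top6.npz"))
f=lambda x,y,z:ray(c,140+(x+.5)/8-.5,125+(y+.5)/8-.5,z)[:2]
A=np.array([511.,207.]);t=f(233,261,60);d=f(328.5,226,72)
for p in(t,d):print(p,np.hypot(*(p-A)),np.degrees(np.arctan2(*(p-A)[::-1])))
print(np.hypot(*(t-d)))
# yellow centroid, soft mask
h=cv2.cvtColor(c["color"],cv2.COLOR_RGB2HSV).astype(int);m=np.zeros((384,512),bool);m[148:168,158:176]=1
y=m&(h[...,0]>15)&(h[...,0]<32)&(h[...,1]>130)
q=np.argwhere(y).mean(0)[::-1];p=ray(c,*q,60)[:2];print(y.sum(),q,p,np.hypot(*(p-A)),np.degrees(np.arctan2(*(p-A)[::-1])))
```

```text
[565.23778802 221.79693008] 56.21998567801607 15.259844158452017
[572.80653369 192.55648442] 63.471747645170396 -13.153354290190755
30.2041317338515
30 [168.46666667 157.46666667] [564.56237272 222.26628802] 55.69548743856952 15.908552943012946
```

The bar is at -29.6° and the finger at 15.3 to 15.9°, so the wind-up past touch is about 45°. The die stands within 1 mm of where it was, and its tip-to-die distance of 30.2 mm compares with 30.5 mm for contact. Handing in.

Run:
```python
from plant import bot
print(bot.close_job())
```

```text
the job is handed in; nothing more can be done
None
```

I turned the steel-die clamp's knob about 79° clockwise: roughly 34° until the finger touched the die, then about 45° more. Then I let go, moved the arm clear and handed in the job at about 10 s.

My last checks, from the top camera with the arm clear:
- **Added turn:** the bar stands at -29.6° and the finger at 15.3 to 15.9°, so the knob is about 45° past touch. I expect that to be good to a degree or two.
- **Touch:** the tip is 30.2 mm from the die's centre; contact would be 30.5 mm.
- **Die:** it is still upright in its V-block, within about 1 mm of where it started.
- **Forces:** the tool showed about 6 N sideways at most while gripping, and almost none after letting go.

Three limits to those checks:
- **Moment of touch:** I could not see it because the tip was hidden behind the die. I took it from the geometry and confirmed it from the finger's final position.
- **Side camera:** the arm blocked its last view of the clamp.
- **Brass-bush clamp:** I did not check it again at the end. The gripper passed about 100 mm above its knob.

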